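Load the egg rack and lift it by its telescoping handle

ROBOT

A 6-joint arm with a two-finger parallel gripper is mounted at the origin on the work surface. World frame = base frame: x ahead of the robot, y to its left, z up, the work surface at z = 0. Lengths are in m, angles in degrees, forces in N, time in s.
With the tool pointing down it reaches from about 0.375 to 0.975 m from the base axis. Payload 3.8 kg.
Tool frame: the origin (TCP) lies at the very end of the fingers, on their centre line; the grasp point (between the pads) lies 19 mm behind it; z points along the fingers, y is the line along which they close (so a half turn about z gives the same grasp; the last joint's range is limited). The gripper opens to 85 mm and grips with 20 to 120 N. Pads are 22 mm wide; open, the fingers measure 114 mm over their backs; the gripper's body (76 mm by 85 mm) begins 54 mm behind the grasp point. The pads swing forward as they close: fully open they stand 13 mm farther back than shut.
Start: joints at [-67.832, 15.12, 91.902, -0, 72.978, -2.114], TCP at [0.278, -0.615, 0.231] pointing down, gripper open.
Joint ranges: [-150.88, 150.88], [-54.13, 125.18], [17.81, 147.31], [-75.09, 255.09], [0, 152.58], [-146.25, 146.25]. Speed limits (degrees/s): [147.25, 147.25, 180, 180, 180, 180].

INTERFACE

Orientations are given as [roll, pitch, yaw] about the fixed x, y, z axes, in that order (R = Rz(yaw) Ry(pitch) Rx(roll)).
In Python, from plant import r, grab_frame, camera_info, ticket gives the robot as it stands. The module is installed in compiled form; this text tells all that it offers.
- The arm moves only by the tool apply_moves, never from a script. Its argument "deltas" is a list that holds one entry, the list of rows, each a list of 5 numbers: the opening, from -1 (shut) to 1 (fully open), so that 0 is half open, then the shift along the tool's x, y, z in m, then the turn about the tool's z in degrees. A call has exactly 10 rows; each row is the pose to reach, as a shift and turn from the pose commanded when the call began, along the tool's axes at that moment; what a row does not reach only later rows make up. A row lasts 1/8 s, in which the tool goes at most 62.5 mm and 10.7 degrees, less where a joint would pass 70% of its speed; a pose out of reach is approached as far as the arm can. A call with a gripper value outside its range is refused whole. The fingers move at their own pace and stop on an object; "force" is the grip in N (left out, the last holds). Time passes only in rows, so rows that repeat a pose let the fingers close, or fill a call up. It gives the time, the measured TCP pose, the force, the opening and the grip force at its end, in the units of the state.
- r.observe(): the state, without advancing time (a new reading comes with each control period).
- grab_frame(name): name is "side" or "top"; returns the picture (420x560x3 uint8, red, green, blue); there is no depth.
- camera_info(name): a dict with "fx", "fy", "cx", "cy" (pixels), "rvec" (rotation vector, rad) and "tvec" (3), from world to camera coordinates, as OpenCV has them. Camera axes: x right, y down, z forward; pixel columns grow to the right and rows downward; lengths in m; the calibration is good to about 2 mm. A picture is of the moment at which its call begins. camera_info takes no time and is no camera call.
- ticket.close_job(): hands the job in; it is judged then, once.
The state is a dict: "time": time; "qpos": joint angles; "qvel": joint speeds; "tau": joint torques, N m; "eef_pos": TCP position; "ee_rot": TCP orientation; "ft_force": force on the tool from outside, world axes, zero at the start; "wrist_torque": the same for the moment, N m; "grip_width": finger opening in m; "gripper_force": force on a finger pad.
Only numpy, scipy, OpenCV 4.12 (cv2) and the standard library are available. Lean on these libraries where they do the work, as an engineer would, in place of code of your own. Each camera call takes 0.05 s, during which the arm holds its last target. There are 200 camera calls.

TASK

Gently set the two eggs from the wooden tray into the two empty cups of the steel egg rack, one egg to a cup. Then, with the rack still standing on the table, press the button in the grip of its telescoping handle and pull the handle out to its second stop, lift the loaded rack by the grip and hold it level just above the open enamel pot, centred and clear of the rim, ready to be lowered in: finish while holding it there. Don't knock the pot, the measuring cup or the spoon rest about.

Things in the scene. Friction and masses are not known exactly. Their poses are not given: they have to be found in the camera images.
- rack: the steel egg rack, 162 mm across over its foot ring, 0.3 to 0.5 kg empty: four open wire cups in a square round an upright central tube (21 mm thick, 76 mm tall) that carries the telescoping lifting handle. It stands loose on the table. Origin: on its axis, at the underside of its feet; z up; the handle's push button faces its +y, the cups lie at 45 degrees to x and y (cup0 +x+y, cup1 -x+y, cup2 -x-y, cup3 +x-y)
- cup0 (a point): one of the rack's four wire cups (a ring of 4 mm wire, 32 mm clear across, its top 26 mm above the rack's feet): the point where the centre of an egg seated in it comes to lie, 44 mm above the rack's feet and 60 mm from the rack's axis
- cup1 (a point): one of the rack's four wire cups (a ring of 4 mm wire, 32 mm clear across, its top 26 mm above the rack's feet): the point where the centre of an egg seated in it comes to lie, 44 mm above the rack's feet and 60 mm from the rack's axis
- cup2 (a point): one of the rack's four wire cups (a ring of 4 mm wire, 32 mm clear across, its top 26 mm above the rack's feet): the point where the centre of an egg seated in it comes to lie, 44 mm above the rack's feet and 60 mm from the rack's axis
- cup3 (a point): one of the rack's four wire cups (a ring of 4 mm wire, 32 mm clear across, its top 26 mm above the rack's feet): the point where the centre of an egg seated in it comes to lie, 44 mm above the rack's feet and 60 mm from the rack's axis
- egg0_mid (a point): a hen's egg, 44 mm thick and 57 mm tall, 60 g, standing point down; the point is its centre, half-way up (its widest girth lies 2.5 mm above that); it starts in the wooden egg tray, centre 32 mm above the table
- egg1_mid (a point): a hen's egg, 44 mm thick and 57 mm tall, 60 g, standing point down; the point is its centre, half-way up (its widest girth lies 2.5 mm above that); it starts in the wooden egg tray, centre 32 mm above the table
- egg2_mid (a point): a hen's egg, 44 mm thick and 57 mm tall, 60 g, standing point down; the point is its centre, half-way up (its widest girth lies 2.5 mm above that); it starts seated in a cup of the rack
- egg3_mid (a point): a hen's egg, 44 mm thick and 57 mm tall, 60 g, standing point down; the point is its centre, half-way up (its widest girth lies 2.5 mm above that); it starts seated in a cup of the rack
- grip (a point): centre of the black oblong grip block at the top of the handle: 50 mm along the rack's x, 26 mm along the rack's y, 22 mm tall; 89 mm above the rack's feet with the handle pushed in, 141 mm at the second stop. Axes as the rack's. It can be taken from above with fingers that close along the rack's y, which squeezes the button in
- button_face (a point): centre of the outer face of the steel push button, 20 mm wide and 14 mm tall, in the +y side of the grip block; it stands 4 mm proud of the block
- button (a joint): how far the push button is pressed in, m: 0 out, 0.004 flush with the grip block. Its spring takes 2 N to start and 5 N to hold flush; pressed 3 mm or more it draws in the latch pin
- handle (a joint): how far the handle is drawn up out of the central tube, m: 0 pushed in, 0.026 first stop, 0.052 second stop, where it is fully out and comes up against its end. At 0 and at each stop a spring latch pin locks it unless the button is pressed; with the button kept pressed it slides with about 1 N, straight past the first stop
- pot_rim (a point): centre of the mouth of the open white enamel pot, level with its rim: 120 mm above the table, 210 mm across outside, 202 mm inside; two small loop handles on opposite sides 18 mm below the rim reach 35 mm out
- pot: the same pot, loose, 1.4 kg. Origin: centre of its underside
- egg_tray: flat wooden egg tray, 105 x 155 mm (x by y), 14 mm thick, fixed to the table, with 2 x 3 through holes 33 mm wide at 50 mm pitch; two eggs stand in opposite corner holes. Origin: centre of its underside
- measuring_cup: orange plastic measuring cup, 76 mm across, 74 mm tall, handle to its +y; a bystander. Origin: centre of its underside
- spoon_rest: white ceramic spoon rest, round dish 96 mm across, 16 mm tall, with a trough that reaches 126 mm to its +y; a bystander. Origin: centre of the dish's underside
Not all that is in view belongs to the job. Leave any yellow look-alike of the part that bears egg3_mid alone.

How it is judged:
By the outcome, as a careful person would: the job done as asked, in the order asked, and still so for the second after the job is handed in, while the arm keeps its last pose, push and grip.
It also fails if it takes over 70 s, if anything falls off the work surface, if the arm or the gripper's body presses on something with over 40 N, if the wrist force passes 120 N, or if a joint passes its speed limit or range.

## Working session

There is one attempt and no reset: what is moved stays moved. The work goes in short steps, Python scripts to look and compute and a tool call to move; the robot and the scene stay as the last step left them, time stands still between calls to the robot, and variables do not carry over. Pictures are saved under pics/ and viewed, at most 10 in all, crops included, and the job is handed in when it is done.

Besides the shell and the picture viewer there is one more tool, called after "Request:" in YAML: its name, and indented under it one key for each argument. apply_moves: Moves the arm, as the interface text tells. Its arguments: {"type":"object","properties":{"deltas":{"type":"array"},"force":{"type":"number"}},"required":["deltas"]}

```bash
mkdir -p pics
python3 - <<'E'
from plant import r, grab_frame, camera_info
import cv2,numpy as np
for n in("top","side"):
    im=grab_frame(n); np.save(f"pics/{n}0.npy",im); cv2.imwrite(f"pics/{n}0.png",cv2.resize(im[:,:,::-1],(784,588),interpolation=cv2.INTER_CUBIC))
    c=camera_info(n);print(n,c); R=cv2.Rodrigues(np.array(c["rvec"]))[0];print(-R.T@np.array(c["tvec"]).ravel())
s=r.observe();print(s)
E
```

```text
top {'fx': 534.3736096376263, 'fy': 534.3736096376263, 'cx': 273.1251634966371, 'cy': 213.34030420038823, 'rvec': array([ 2.15532072, -2.19290311,  0.12025128]), 'tvec': array([-0.02156491,  0.59321913,  1.31011874])}
[ 0.4579366  -0.01772137  1.36336536]
side {'fx': 484.78782890216445, 'fy': 484.78782890216445, 'cx': 280.42811921521877, 'cy': 210.00781862714052, 'rvec': array([ 2.04853655, -0.57757572,  0.30268588]), 'tvec': array([-0.52279491,  0.2564369 ,  1.0103796 ])}
[ 0.08279239 -0.9037114   0.73238819]
{'time': 0.1, 'qpos': array([-6.78317276e+01,  1.51674326e+01,  9.19732840e+01, -1.58274057e-04,
        7.29782293e+01, -2.11458541e+00]), 'qvel': array([ 0.11494872, -0.08370769, -0.19522374,  0.06332626,  0.06387752,
       -0.01294813]), 'tau': array([ 2.04194130e-04, -5.16705287e+01, -3.68590415e+01, -9.63242815e-05,
        6.20856692e-03,  1.92137276e-05]), 'eef_pos': array([ 0.27733126, -0.61466878,  0.23005743]), 'ee_rot': array([-1.79881129e+02, -4.23773478e-03,  2.42828999e+01]), 'ft_force': array([0.57214479, 0.09583361, 0.61225918]), 'wrist_torque': array([-0.04670641,  0.00182668,  0.06806792]), 'gripper_force': 0.0, 'grip_width': 0.08541430139098334}
```

View pics/top0.png

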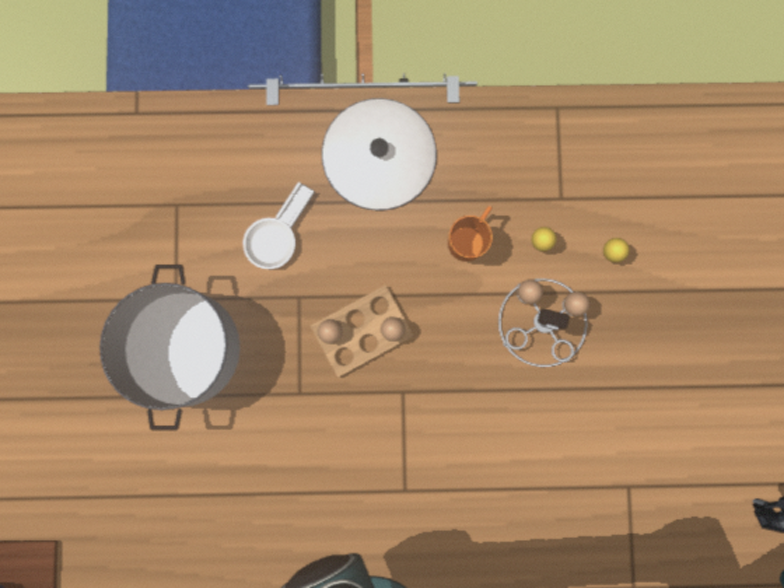

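View pics/side0.png

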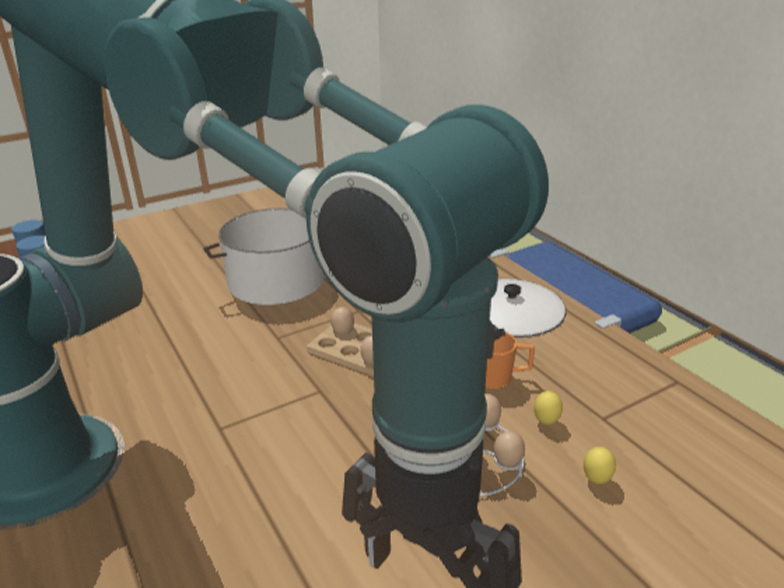

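The top view (784-px scale) shows:
- Tray eggs at (330,331) and (393,329).
- Rack axis at about (543,322), with seated eggs at (530,292) and (577,304) and empty cups at (517,339) and (563,350).
- Dark grip at (553,319).
- Pot mouth at about (164,346).
- Two yellow eggs, which are the decoys.

The side view is largely blocked by the arm.

```bash
cat > h.py <<'E'
import numpy as np,cv2
from scipy.optimize import least_squares
from plant import camera_info
def plane(n,uv,z):
    c=camera_info(n);R=cv2.Rodrigues(np.array(c["rvec"]))[0];o=-R.T@np.array(c["tvec"]).ravel()
    uv=np.atleast_2d(uv).astype(float)
    d=np.c_[(uv[:,0]-c["cx"])/c["fx"],(uv[:,1]-c["cy"])/c["fy"],np.ones(len(uv))]@R
    return (o+d*((z-o[2])/d[:,2])[:,None])[:,:2]
def blobs(m,amin):
    n,l,s,c=cv2.connectedComponentsWithStats(m.astype(np.uint8))
    return [(s[i,4],c[i],s[i,:4],l==i) for i in range(1,n) if s[i,4]>=amin]
def circ(p,R):
    f=least_squares(lambda q:np.hypot(*(p-q).T)-R,p.mean(0),loss="soft_l1",f_scale=.001);return f.x,np.std(f.fun)
def eggs(im):
    # egg: pinkish-brown, less saturated/redder hue than wood
    h=cv2.cvtColor(im,cv2.COLOR_RGB2HSV);return h
E
python3 - <<'E'
from h import *
im=np.load("pics/top0.npy");h=cv2.cvtColor(im,cv2.COLOR_RGB2HSV)
for n,(u,v) in dict(e0=(330,331),e1=(393,329),e2=(530,292),e3=(577,304),wood=(450,330),tray=(400,300),grip=(553,319),ring=(517,330),pot=(120,346),ring2=(543,366)).items():
    u,v=int(u/1.4),int(v/1.4);print(n,u,v,h[v,u],h[v+3,u+3],h[v-3,u-3])
# eggs
m=(h[...,0]<=11)&(h[...,1]>60)&(h[...,2]>90)
for a,c,s,_ in blobs(m[:,:],60):print("egg?",a,c,s,plane("top",c,.034)) if 180<c[1]<280 else 0
g=(h[...,2]<60);
for a,c,s,l in blobs(g,40):
    if 200<c[1]<260 and c[0]>340:
        pts=np.argwhere(l)[:,::-1].astype(np.float32);print("grip",a,c,s,plane("top",c,.097),cv2.minAreaRect(plane("top",pts,.1).astype(np.float32)))
E
python3 -c "
import cv2,numpy as np
im=np.load('pics/top0.npy')[:,:,::-1]
a=cv2.resize(im[190:270,345:430],None,fx=6,fy=6,interpolation=cv2.INTER_CUBIC)
cv2.imwrite('pics/c1.png',a)"
```

```text
e0 235 236 [ 14  87 213] [ 14  88 179] [ 13  89 200]
e1 280 235 [ 15  84 218] [ 14  89 183] [ 13  90 205]
e2 378 208 [ 15  78 218] [ 13  88 199] [ 14  88 197]
e3 412 217 [ 14  80 220] [ 14  86 195] [ 13  87 200]
wood 321 235 [ 14 113 171] [ 15 111 170] [ 15 115 168]
tray 285 214 [ 14 115 160] [ 15 114 163] [ 15 108 104]
grip 395 227 [13 64 76] [ 8 52 74] [10 63 73]
ring 369 235 [ 14  34 167] [ 15 110 167] [ 14 111 167]
pot 85 247 [10 23 98] [13 23 99] [  7  23 101]
ring2 387 261 [ 15  11 185] [ 16 113 170] [ 15 111 183]
```

View pics/c1.png

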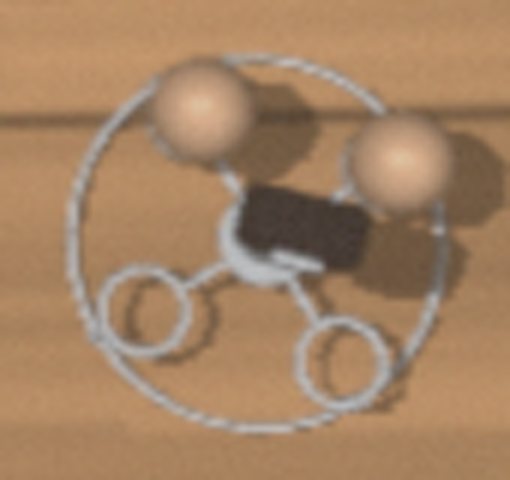

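The crop shows the rack's foot ring centred at about (258,243) in 6x crop pixels, empty cups at (145,310) and (343,363), and eggs at (202,108) and (401,162). The grip is at (302,226), with its button on the robot side at (297,262).

Run:
```python
from h import *
im=np.load("pics/top0.npy");h=cv2.cvtColor(im,cv2.COLOR_RGB2HSV);H,S,V=[h[...,i].astype(int) for i in range(3)]
k=np.ones((3,3),np.uint8)
m=cv2.morphologyEx(((S>60)&(S<101)&(V>125)&(H<19)).astype(np.uint8),cv2.MORPH_OPEN,k)
E=[]
for a,c,s,l in blobs(m,80):
    if 195<c[1]<260 and 200<c[0]<440:
        z=.034 if c[0]<320 else .045
        p=plane("top",np.argwhere(l)[:,::-1],z);q,rad=cv2.minEnclosingCircle(p.astype(np.float32))
        E.append((c[0],plane("top",c,z)[0]));print("egg",a,c,s,plane("top",c,z),q,rad)
# rack low-sat wire
w=(S<75)&(V>110);w[:195]=0;w[265:]=0;w[:,:350]=0;w[:,425:]=0
P=np.argwhere(w)[:,::-1]
pz=plane("top",P,.002);c0=plane("top",[388,230.5],.002)[0]
d=np.hypot(*(pz-c0).T);s=abs(d-.079)<.006
print("foot ring",circ(pz[s],.079),s.sum())
for g in ([369.2,241.7],[402.2,250.5]):
    p=plane("top",P,.024);c=plane("top",g,.024)[0];s=abs(np.hypot(*(p-c).T)-.018)<.0045
    print("cup",c,circ(p[s],.018),s.sum())
for a,c,s,l in blobs((V<90)&(S<85),60):
    if 195<c[1]<260 and c[0]>345:
        p=plane("top",np.argwhere(l)[:,::-1],.1);print("grip",a,c,s,plane("top",c,.098),cv2.minAreaRect(p.astype(np.float32)))
# pot: low-sat blob
m=cv2.morphologyEx((S<60).astype(np.uint8),cv2.MORPH_OPEN,np.ones((9,9),np.uint8))
for a,c,s,l in blobs(m,3000):
    if c[0]<200 and c[1]>180:
        ct=max(cv2.findContours(l.astype(np.uint8),0,1)[0],key=len)[:,0].astype(float)
        for lim in (110,125):
            q=ct[ct[:,0]<lim];ok=~((abs(q[:,0]-119)<14));print("pot",a,s,circ(plane("top",q[ok],.12),.105))
```

```text
egg 243 [377.75308642 207.98353909] [369 200  18  17] [[ 0.60025216 -0.29204229]] (0.6010755896568298, -0.2911524772644043) 0.023816049098968506
egg 245 [411.35510204 216.33877551] [403 208  18  17] [[ 0.57797909 -0.37486617]] (0.5781700015068054, -0.37544509768486023) 0.02277381904423237
egg 211 [255.86255924 222.81042654] [242 213  28  21] [[0.56933638 0.0117189 ]] (0.5634396076202393, 0.012984114699065685) 0.034774299710989
egg 322 [278.69875776 234.71118012] [270 222  18  25] [[ 0.53863379 -0.04470595]] (0.5405066013336182, -0.04302924871444702) 0.03253336623311043
egg 302 [233.13907285 237.29470199] [224 226  18  25] [[0.53415011 0.06874694]] (0.5325196981430054, 0.06464175879955292) 0.030835293233394623
egg 135 [249.18518519 240.42222222] [241 234  18  14] [[0.52568108 0.02895364]] (0.5267360210418701, 0.02813011035323143) 0.02592126466333866
foot ring (array([ 0.54832771, -0.32360987]), np.float64(0.0020149474490562223)) 394
cup [ 0.51777884 -0.27171806] (array([ 0.51850239, -0.2700857 ]), np.float64(0.001833104873214181)) 108
cup [ 0.49429889 -0.35378022] (array([ 0.49517029, -0.35254159]), np.float64(0.002041267960651397)) 119
grip 196 [395.06632653 227.20408163] [385 221  21  14] [[ 0.54786205 -0.32053956]] ((0.5470776557922363, -0.31967008113861084), (0.04831993207335472, 0.024853061884641647), 77.64886474609375)
pot 7089 [ 72 203  99  89] (array([0.51233079, 0.33210386]), np.float64(0.0008199408062521586))
pot 7089 [ 72 203  99  89] (array([0.51233079, 0.33210386]), np.float64(0.0008199408062521586))
```

```bash
cat >> h.py <<'E'
def delta(cur,tgt):
    """cur,tgt: x,y,z,yaw -> tool-frame shift, turn"""
    y=np.radians(cur[3]);d=np.array(tgt[:3])-cur[:3]
    return np.round([d[0]*np.cos(y)+d[1]*np.sin(y), d[0]*np.sin(y)-d[1]*np.cos(y), -d[2], cur[3]-tgt[3]],4)
E
python3 - <<'E'
from h import *
im=np.load("pics/top0.npy");h=cv2.cvtColor(im,cv2.COLOR_RGB2HSV)
x0,y0=215,200;c=im[y0:275,x0:305]
b=cv2.resize(h[y0:275,x0:305],None,fx=4,fy=4,interpolation=cv2.INTER_CUBIC);S=cv2.GaussianBlur(b[...,1],(0,0),4);V=b[...,2]
for t in(92,95,98,101):
  m=cv2.morphologyEx(((S<t)&(V>125)).astype(np.uint8),cv2.MORPH_OPEN,cv2.getStructuringElement(2,(29,29)))
  for a,q,s,l in blobs(m,1500):
    uv=(q+.5)/4-.5+[x0,y0];print(t,a,uv,s/4,plane("top",uv,.034)[0])
g=cv2.resize(c,None,fx=8,fy=8,interpolation=cv2.INTER_CUBIC);cv2.imwrite("pics/c2.png",g[:,:,::-1])
E
```

```text
92 2493 [280.06422984 234.87299438] [58.5  28.   14.25 14.5 ] [ 0.53817193 -0.04809923]
92 2747 [234.87736622 236.32203313] [13.  29.  14.5 15.5] [0.53649705 0.06440049]
95 3201 [279.67568729 234.81986098] [57.5  27.   15.25 16.75] [ 0.53832103 -0.04713402]
95 3197 [234.319401   236.47102753] [12.   28.25 15.5  17.25] [0.53614997 0.0657916 ]
98 3744 [279.10957532 234.87473291] [56.5  26.   16.25 18.75] [ 0.53820849 -0.04572146]
98 3622 [233.80259525 236.60553562] [10.75 27.75 16.75 18.75] [0.53583722 0.06707991]
101 7674 [274.63480584 233.51518113] [44.75 20.75 28.   26.25] [ 0.54178982 -0.03463856]
101 4827 [233.66529418 238.50157966] [ 9.5  27.25 18.   25.5 ] [0.53112436 0.06746982]
101 2103 [250.45286495 241.16767713] [29.   35.   13.75 13.25] [0.52377322 0.02582765]
```

View pics/c2.png

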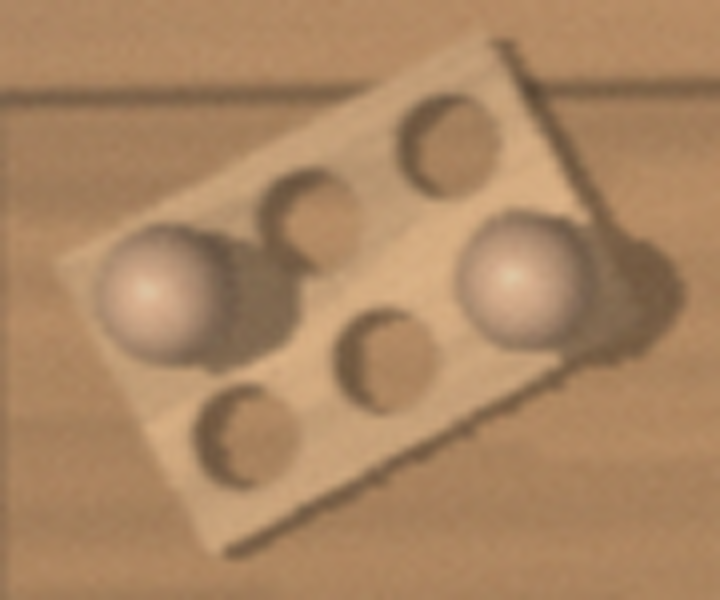

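The crop shows the left tray egg centred at (163,295) and the right one at (525,280) in 8x crop pixels. These match the mask results, and their 112 mm spacing matches the tray geometry.

Run:
```python
from h import *
a=[.278,-.615,.231,24.282]; b=[.537,-.0454,.12,119.6]
print(delta(a,b), delta(b,[.537,-.0454,.02,119.6]))
```

```text
[  0.4703  -0.4127   0.111  -95.318 ] [0.  0.  0.1 0. ]
```

Request:
apply_moves:
  deltas:
    - [[1, 0.47, -0.413, 0.0, -95.3], [1, 0.47, -0.413, 0.0, -95.3], [1, 0.47, -0.413, 0.0, -95.3], [1, 0.47, -0.413, 0.0, -95.3], [1, 0.47, -0.413, 0.0, -95.3], [1, 0.47, -0.413, 0.0, -95.3], [1, 0.47, -0.413, 0.05, -95.3], [1, 0.47, -0.413, 0.111, -95.3], [1, 0.47, -0.413, 0.111, -95.3], [1, 0.47, -0.413, 0.111, -95.3]]
  force: 20

```text
time: 1.35
eef_pos: [0.5269, -0.0648, 0.1314]
ee_rot: [180.0, 0.0, 119.7]
ft_force: [0.6, -0.9, 0.5]
grip_width: 0.0854
gripper_force: 0.0
```

Request:
apply_moves:
  deltas:
    - [[1, 0, 0, 0, 0], [1, 0, 0, 0, 0], [1, 0, 0, 0, 0], [1, 0, 0, 0, 0], [1, 0, 0, 0, 0], [1, 0, 0, 0, 0], [1, 0, 0, 0, 0], [1, 0, 0, 0, 0], [1, 0, 0, 0, 0], [1, 0, 0, 0, 0]]

```text
time: 2.6
eef_pos: [0.5266, -0.0665, 0.1323]
ee_rot: [-180.0, -0.0, 119.6]
ft_force: [-0.0, -0.1, 0.4]
grip_width: 0.0851
gripper_force: 0.0
```

Run:
```python
from h import *
from plant import r
s=r.observe();c=[*s["eef_pos"],s["ee_rot"][2]];print(s["time"],c,delta(c,[.537,-.0454,.02,119.6]))
```

```text
2.6 [np.float64(0.5265938660208302), np.float64(-0.06651386211358995), np.float64(0.13231043611994137), np.float64(119.59453003460051)] [ 0.0132  0.0195  0.1123 -0.0055]
```

Request:
apply_moves:
  deltas:
    - [[1, 0.0132, 0.0195, 0.0, 0], [1, 0.0132, 0.0195, 0.02, 0], [1, 0.0132, 0.0195, 0.055, 0], [1, 0.0132, 0.0195, 0.085, 0], [1, 0.0132, 0.0195, 0.105, 0], [1, 0.0132, 0.0195, 0.112, 0], [1, 0.0132, 0.0195, 0.112, 0], [0.3, 0.0132, 0.0195, 0.112, 0], [-0.3, 0.0132, 0.0195, 0.112, 0], [-0.3, 0.0132, 0.0195, 0.112, 0]]
  force: 20

```text
time: 3.85
eef_pos: [0.5386, -0.0454, 0.0216]
ee_rot: [179.8, 0.1, 119.6]
ft_force: [1.2, 0.3, 1.5]
grip_width: 0.0425
gripper_force: 20.2
```

Request:
apply_moves:
  deltas:
    - [[-0.3, 0, 0, -0.01, 0], [-0.3, 0, 0, -0.03, 0], [-0.3, 0, 0, -0.06, 0], [-0.3, 0, 0, -0.09, 0], [-0.3, 0, 0, -0.1, 0], [-0.3, 0, 0, -0.1, 0], [-0.3, 0, 0, -0.1, 0], [-0.3, 0, 0, -0.1, 0], [-0.3, 0, 0, -0.1, 0], [-0.3, 0, 0, -0.1, 0]]

```text
time: 5.1
eef_pos: [0.5368, -0.0455, 0.1199]
ee_rot: [-180.0, -0.0, 119.6]
ft_force: [1.4, 0.6, -0.7]
grip_width: 0.0428
gripper_force: 20.5
```

Run:
```python
from h import *
from plant import r
s=r.observe();c=[*s["eef_pos"],s["ee_rot"][2]];print(s["time"],c,s["gripper_force"],s["grip_width"],s["ft_force"],delta(c,[.5169,-.268,.1,119.6]))
```

```text
5.1 [np.float64(0.5368033363186386), np.float64(-0.04547422773443487), np.float64(0.11987151098221499), np.float64(119.58024076860086)] 20.49547702074051 0.042778855481010354 [ 1.42925176  0.61209636 -0.68262506] [-0.1837 -0.1272  0.0199 -0.0198]
```

Request:
apply_moves:
  deltas:
    - [[-0.3, -0.04, -0.028, 0, 0], [-0.3, -0.08, -0.056, 0, 0], [-0.3, -0.12, -0.084, 0, 0], [-0.3, -0.155, -0.108, 0, 0], [-0.3, -0.175, -0.121, 0, 0], [-0.3, -0.1837, -0.127, 0, 0], [-0.3, -0.1837, -0.127, 0.01, 0], [-0.3, -0.1837, -0.127, 0.03, 0], [-0.3, -0.1837, -0.127, 0.04, 0], [-0.3, -0.1837, -0.127, 0.04, 0]]

```text
time: 6.35
eef_pos: [0.516, -0.2664, 0.0782]
ee_rot: [-179.9, -0.2, 119.6]
ft_force: [0.5, 0.1, -1.7]
grip_width: 0.0427
gripper_force: 20.5
```

Run:
```python
from h import *
from plant import r,grab_frame
s=r.observe();c=[*s["eef_pos"],s["ee_rot"][2]];print(s["time"],c,s["gripper_force"],s["grip_width"],s["ft_force"],delta(c,[.5169,-.268,.0346,119.6]))
a=grab_frame("side")[150:400,200:500];b=grab_frame("top")[150:290,320:480]
cv2.imwrite("pics/s1.png",np.hstack([cv2.resize(a,(480,400)),cv2.resize(b,(320,400))])[:,:,::-1])
```

```text
6.35 [np.float64(0.5159940890554007), np.float64(-0.2663796933072144), np.float64(0.07818645470777945), np.float64(119.64052187358513)] 20.54271250963211 0.04273851899151705 [ 0.54761727  0.07391137 -1.73113091] [-0.0019 -0.      0.0436  0.0405]
```

View pics/s1.png

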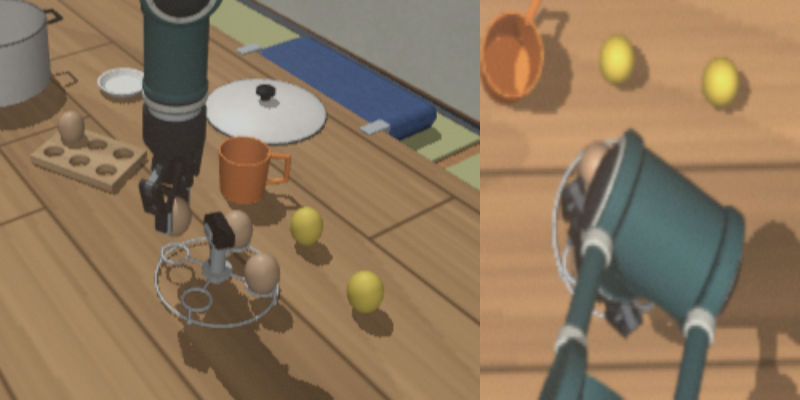

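The side crop shows the egg held point-down right above empty cup0, with the grip block clear of the fingers. I'll lower it.

Request:
apply_moves:
  deltas:
    - [[-0.3, -0.001, 0, 0.01, 0], [-0.3, -0.001, 0, 0.02, 0], [-0.3, -0.001, 0, 0.03, 0], [-0.3, -0.001, 0, 0.036, 0], [-0.3, -0.001, 0, 0.039, 0], [-0.3, -0.001, 0, 0.041, 0], [-0.3, -0.001, 0, 0.042, 0], [-0.3, -0.001, 0, 0.042, 0], [-0.3, -0.001, 0, 0.042, 0], [-0.3, -0.001, 0, 0.042, 0]]

```text
time: 7.7
eef_pos: [0.5179, -0.2689, 0.0385]
ee_rot: [180.0, 0.0, 119.6]
ft_force: [-0.8, 0.3, -0.4]
grip_width: 0.0424
gripper_force: 20.5
```

Request:
apply_moves:
  deltas:
    - [[-0.3, 0.001, 0, 0.001, 0], [-0.3, 0.001, 0, 0.002, 0], [-0.3, 0.001, 0, 0.003, 0], [-0.3, 0.001, 0, 0.0035, 0], [-0.3, 0.001, 0, 0.0035, 0], [-0.3, 0.001, 0, 0.0035, 0], [-0.3, 0.001, 0, 0.0035, 0], [-0.3, 0.001, 0, 0.0035, 0], [-0.3, 0.001, 0, 0.0035, 0], [-0.3, 0.001, 0, 0.0035, 0]]

```text
time: 8.95
eef_pos: [0.5176, -0.2679, 0.0351]
ee_rot: [180.0, 0.0, 119.6]
ft_force: [0.7, 3.5, 4.8]
grip_width: 0.0425
gripper_force: 20.9
```

Request:
apply_moves:
  deltas:
    - [[0.1, 0.001, 0, 0.0035, 0], [0.2, 0.001, 0, 0.0035, 0], [0.3, 0.001, 0, 0.0035, 0], [0.4, 0.001, 0, 0.0035, 0], [0.4, 0.001, 0, 0.0035, 0], [0.4, 0.001, 0, -0.01, 0], [0.4, 0.001, 0, -0.03, 0], [0.4, 0.001, 0, -0.06, 0], [0.4, 0.001, 0, -0.1, 0], [1, 0.001, 0, -0.12, 0]]

```text
time: 10.2
eef_pos: [0.5186, -0.2681, 0.1593]
ee_rot: [179.8, 0.3, 119.6]
ft_force: [0.2, -0.5, 0.1]
grip_width: 0.076
gripper_force: 0.0
```

Run:
```python
from h import *
from plant import r,grab_frame
s=r.observe();c=[*s["eef_pos"],s["ee_rot"][2]]
yw=29.6;e=np.array([.536,.0645]);o=-.003*np.array([np.cos(np.radians(yw)),np.sin(np.radians(yw))]);t=e+o
print(s["time"],c,s["qpos"],t,delta(c,[*t,.13,yw]))
a=grab_frame("side")[150:400,200:500];
cv2.imwrite("pics/s2.png",cv2.resize(a,(600,500))[:,:,::-1])
```

```text
10.2 [np.float64(0.5185947923922049), np.float64(-0.26812020658762176), np.float64(0.15932615541140052), np.float64(119.58479061721214)] [-2.97832594e+01  8.28869028e+00  1.07933388e+02 -1.43056846e-03
  6.34233663e+01 -5.93678930e+01] [0.53339152 0.06301817] [2.80700e-01 1.76400e-01 2.93000e-02 8.99848e+01]
```

View pics/s2.png

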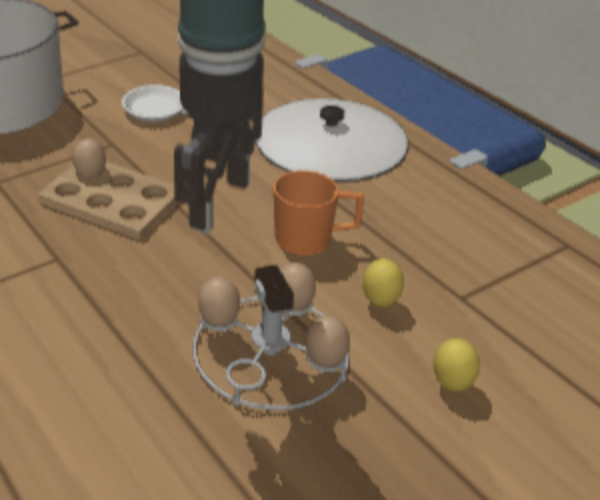

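The first egg stands upright in cup0 at (218,303) in the crop, and cup1 is still empty at (247,373). Now the second egg.

Request:
apply_moves:
  deltas:
    - [[1, 0.03, 0.019, 0, 10], [1, 0.07, 0.044, 0, 20], [1, 0.11, 0.069, 0, 30], [1, 0.15, 0.094, 0, 40], [1, 0.19, 0.119, 0, 50], [1, 0.23, 0.144, 0, 60], [1, 0.26, 0.164, 0, 70], [1, 0.28, 0.176, 0.01, 80], [1, 0.281, 0.176, 0.03, 90], [1, 0.281, 0.176, 0.03, 90]]

```text
time: 11.5
eef_pos: [0.5289, 0.0644, 0.1226]
ee_rot: [-179.9, 0.3, 29.7]
ft_force: [-0.4, 0.4, -0.5]
grip_width: 0.0853
gripper_force: 0.0
```

Run:
```python
from h import *
from plant import r
s=r.observe();c=[*s["eef_pos"],s["ee_rot"][2]];print(s["time"],c,delta(c,[.5334,.063,.02,29.6]))
```

```text
11.5 [np.float64(0.5288889912374578), np.float64(0.06442512929212324), np.float64(0.1225541515536189), np.float64(29.743220235439434)] [0.0032 0.0035 0.1026 0.1432]
```

Request:
apply_moves:
  deltas:
    - [[1, 0.003, 0.0035, 0.0, 0], [1, 0.003, 0.0035, 0.02, 0], [1, 0.003, 0.0035, 0.05, 0], [1, 0.003, 0.0035, 0.08, 0], [1, 0.003, 0.0035, 0.098, 0], [1, 0.003, 0.0035, 0.102, 0], [1, 0.003, 0.0035, 0.102, 0], [0.3, 0.003, 0.0035, 0.102, 0], [-0.3, 0.003, 0.0035, 0.102, 0], [-0.3, 0.003, 0.0035, 0.102, 0]]
  force: 20

```text
time: 12.75
eef_pos: [0.536, 0.063, 0.0238]
ee_rot: [-180.0, -0.1, 29.6]
ft_force: [-1.4, 1.0, 3.5]
grip_width: 0.0426
gripper_force: 19.8
```

Request:
apply_moves:
  deltas:
    - [[-0.3, 0, 0, -0.01, 0], [-0.3, 0, 0, -0.03, 0], [-0.3, 0, 0, -0.06, 0], [-0.3, 0, 0, -0.09, 0], [-0.3, 0, 0, -0.1, 0], [-0.3, 0, 0, -0.1, 0], [-0.3, 0, 0, -0.1, 0], [-0.3, 0, 0, -0.1, 0], [-0.3, 0, 0, -0.1, 0], [-0.3, 0, 0, -0.1, 0]]

```text
time: 14.0
eef_pos: [0.5352, 0.0626, 0.1224]
ee_rot: [-180.0, 0.0, 29.6]
ft_force: [0.1, -0.2, -0.5]
grip_width: 0.0426
gripper_force: 20.5
```

Run:
```python
from h import *
from plant import r
s=r.observe();c=[*s["eef_pos"],s["ee_rot"][2]];print(s["time"],c,s["gripper_force"],s["ft_force"],delta(c,[.4,-.2,c[2],29.6]),delta(c,[.4958,-.3539,c[2],29.6]))
```

```text
14.0 [np.float64(0.5352472882398305), np.float64(0.0625913352057879), np.float64(0.12239141376273417), np.float64(29.58299094684194)] 20.46833038330078 [ 0.14855719 -0.19323031 -0.45230726] [-0.2473  0.1616 -0.     -0.017 ] [-0.2399  0.3427 -0.     -0.017 ]
```

Request:
apply_moves:
  deltas:
    - [[-0.3, -0.012, 0.017, 0, 0], [-0.3, -0.036, 0.051, 0, 0], [-0.3, -0.067, 0.096, 0, 0], [-0.3, -0.098, 0.14, 0, 0], [-0.3, -0.13, 0.186, 0, 0], [-0.3, -0.161, 0.23, 0, 0], [-0.3, -0.192, 0.274, 0, 0], [-0.3, -0.218, 0.311, 0, 0], [-0.3, -0.235, 0.336, 0, 0], [-0.3, -0.24, 0.3427, 0, 0]]

```text
time: 15.25
eef_pos: [0.4956, -0.3558, 0.1227]
ee_rot: [180.0, 0.0, 29.4]
ft_force: [1.2, -0.2, -0.6]
grip_width: 0.0424
gripper_force: 20.5
```

Request:
apply_moves:
  deltas:
    - [[-0.3, 0, 0, 0, 0], [-0.3, 0, 0, 0.01, 0], [-0.3, 0, 0, 0.025, 0], [-0.3, 0, 0, 0.04, 0], [-0.3, 0, 0, 0.055, 0], [-0.3, 0, 0, 0.065, 0], [-0.3, 0, 0, 0.07, 0], [-0.3, 0, 0, 0.07, 0], [-0.3, 0, 0, 0.07, 0], [-0.3, 0, 0, 0.07, 0]]

```text
time: 16.5
eef_pos: [0.4964, -0.3543, 0.0536]
ee_rot: [179.9, -0.0, 29.6]
ft_force: [-0.2, 0.1, -0.3]
grip_width: 0.0426
gripper_force: 20.5
```

Run:
```python
from h import *
from plant import r
s=r.observe();c=[*s["eef_pos"],s["ee_rot"][2]];print(s["time"],c,s["ft_force"],delta(c,[.4958,-.3539,.0373,29.6]))
```

```text
16.5 [np.float64(0.4963502621020768), np.float64(-0.35426633156761184), np.float64(0.0535635161290854), np.float64(29.57822536368649)] [-0.21813423  0.07116741 -0.25422421] [-0.0003 -0.0006  0.0163 -0.0218]
```

Request:
apply_moves:
  deltas:
    - [[-0.3, 0, -0.0005, 0.005, 0], [-0.3, 0, -0.0005, 0.009, 0], [-0.3, 0, -0.0005, 0.012, 0], [-0.3, 0, -0.0005, 0.014, 0], [-0.3, 0, -0.0005, 0.015, 0], [-0.3, 0, -0.0005, 0.016, 0], [-0.3, 0, -0.0005, 0.0165, 0], [-0.3, 0, -0.0005, 0.0165, 0], [-0.3, 0, -0.0005, 0.0165, 0], [-0.3, 0, -0.0005, 0.0165, 0]]

```text
time: 17.75
eef_pos: [0.4957, -0.3534, 0.0376]
ee_rot: [-180.0, -0.0, 29.6]
ft_force: [-2.5, 3.1, 7.0]
grip_width: 0.0427
gripper_force: 21.1
```

Contact at the expected height. I'll release the egg gently and back up.

Request:
apply_moves:
  deltas:
    - [[0.1, 0, 0, 0, 0], [0.2, 0, 0, 0, 0], [0.3, 0, 0, 0, 0], [0.4, 0, 0, 0, 0], [0.4, 0, 0, 0, 0], [0.4, 0, 0, -0.01, 0], [0.4, 0, 0, -0.03, 0], [0.4, 0, 0, -0.06, 0], [0.4, 0, 0, -0.1, 0], [0.4, 0, 0, -0.15, 0]]

```text
time: 19.0
eef_pos: [0.4953, -0.3532, 0.1885]
ee_rot: [-180.0, 0.0, 29.6]
ft_force: [0.4, -0.7, 0.5]
grip_width: 0.0596
gripper_force: 0.0
```

Request:
apply_moves:
  deltas:
    - [[1, -0.03, -0.03, -0.05, 0], [1, -0.06, -0.08, -0.05, 0], [1, -0.06, -0.12, -0.05, 0], [1, -0.06, -0.16, -0.05, 0], [1, -0.06, -0.2, -0.05, 0], [1, -0.06, -0.2, -0.05, 0], [1, -0.06, -0.2, -0.05, 0], [1, -0.06, -0.2, -0.05, 0], [1, -0.06, -0.2, -0.05, 0], [1, -0.06, -0.2, -0.05, 0]]

```text
time: 20.25
eef_pos: [0.3449, -0.2095, 0.2362]
ee_rot: [-180.0, 0.0, 29.6]
ft_force: [0.0, -0.7, 0.7]
grip_width: 0.0856
gripper_force: 0.0
```

Run:
```python
from h import *
from plant import r,grab_frame
s=r.observe();c=[*s["eef_pos"],s["ee_rot"][2]];print(s["time"],c,s["qpos"])
A=grab_frame("side");B=grab_frame("top");np.save("pics/A.npy",A);np.save("pics/B.npy",B)
cv2.imwrite("pics/s3.png",np.hstack([cv2.resize(A[200:400,250:450],(400,400)),cv2.resize(B[190:270,345:425],(400,400),interpolation=cv2.INTER_CUBIC)])[:,:,::-1])
```

```text
20.25 [np.float64(0.3449087815966444), np.float64(-0.20952024364506314), np.float64(0.2361569966400501), np.float64(29.554412071823243)] [-3.48135864e+01 -1.58643326e+01  1.22183815e+02 -1.33004116e-03
  7.37203977e+01  2.56323805e+01]
```

View pics/s3.png

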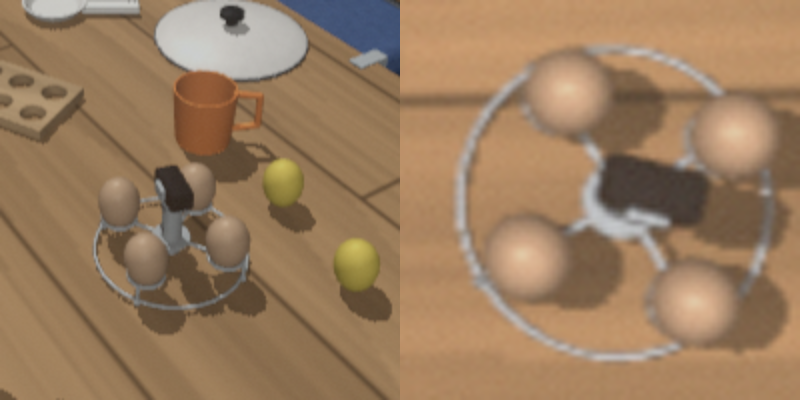

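All four eggs are seated upright and the rack hasn't moved noticeably. I'll re-measure its centre and angle from the four eggs and the grip.

Run:
```python
from h import *
def msk(im):
    h=cv2.cvtColor(im,cv2.COLOR_RGB2HSV);return [h[...,i].astype(int) for i in range(3)]
B=np.load("pics/B.npy");A=np.load("pics/A.npy");H,S,V=msk(B)
m=cv2.morphologyEx(((S>60)&(S<101)&(V>125)&(H<19)).astype(np.uint8),2,np.ones((3,3),np.uint8))
P=np.array([plane("top",c,.045)[0] for a,c,s,l in blobs(m,150) if 345<c[0]<425 and 190<c[1]<270]);C=P.mean(0)
v=P-C;ang=np.degrees(np.arctan2(v[:,1],v[:,0]));print(P,"centre",C,"rad",np.hypot(*v.T),"ang-45 mod 90",(ang-45)%90)
w=(S<75)&(V>110);q=plane("top",np.argwhere(w)[:,::-1],.002);s=abs(np.hypot(*(q-C).T)-.079)<.006;print("foot",circ(q[s],.079))
for a,c,s,l in blobs((V<90)&(S<85),60):
    if 195<c[1]<260 and 345<c[0]<425: gt=c;print("gripT",a,c,plane("top",c,.1),cv2.minAreaRect(plane("top",np.argwhere(l)[:,::-1],.1).astype(np.float32)))
H,S,V=msk(A)
for a,c,s,l in blobs((V<80),60):
    if 270<c[1]<320 and 310<c[0]<360:
        print("gripS",a,c,s,plane("side",c,.092))
        K=[];Pm=[]
        for n in("top","side"):
            i=camera_info(n);Pm.append(np.array([[i["fx"],0,i["cx"]],[0,i["fy"],i["cy"]],[0,0,1]])@np.c_[cv2.Rodrigues(np.array(i["rvec"]))[0],np.ravel(i["tvec"])])
        X=cv2.triangulatePoints(*Pm,gt.reshape(2,1),c.reshape(2,1));print((X[:3]/X[3]).T)
from plant import r
s=r.observe();c=[*s["eef_pos"],s["ee_rot"][2]];print(delta(c,[C[0],C[1],.18,74.6]))
```

```text
[[ 0.59998633 -0.29259662]
 [ 0.57744277 -0.37511393]
 [ 0.51834082 -0.26952996]
 [ 0.49483047 -0.35098377]] centre [ 0.5476501  -0.32205607] rad [0.06005781 0.06085014 0.06015003 0.0602223 ] ang-45 mod 90 [74.37464787 74.31477175 74.1612715  73.70817999]
foot (array([ 0.54812455, -0.32351726]), np.float64(0.0017977977991462338))
gripT 191 [395.02094241 227.21989529] [[ 0.54768413 -0.31995141]] ((0.5477743744850159, -0.32018038630485535), (0.04828496277332306, 0.02436319924890995), 79.52312469482422)
gripS 285 [337.41754386 294.34736842] [327 283  20  23] [[ 0.54795931 -0.32534486]]
[[ 0.549007   -0.32281047  0.08946591]]
[  0.1209   0.1981   0.0561 -45.0395]
```

Request:
apply_moves:
  deltas:
    - [[1, 0.012, 0.02, 0, -10], [1, 0.036, 0.06, 0, -20], [1, 0.06, 0.1, 0, -30], [1, 0.09, 0.148, 0, -40], [1, 0.112, 0.185, 0, -45.3], [1, 0.121, 0.198, 0.02, -45.3], [1, 0.121, 0.198, 0.05, -45.3], [1, 0.121, 0.198, 0.08, -45.3], [1, 0.121, 0.198, 0.08, -45.3], [1, 0.121, 0.198, 0.08, -45.3]]

```text
time: 21.6
eef_pos: [0.5482, -0.322, 0.1572]
ee_rot: [180.0, 0.0, 74.9]
ft_force: [0.2, -1.1, 0.4]
grip_width: 0.0854
gripper_force: 0.0
```

Run:
```python
from h import *
from plant import r
s=r.observe();c=[*s["eef_pos"],s["ee_rot"][2]];print(s["time"],c,delta(c,[.5478,-.3222,.069,74.3]))
```

```text
21.6 [np.float64(0.5482409443683651), np.float64(-0.32197580638304435), np.float64(0.15723916308352315), np.float64(74.87783564905695)] [-3.000e-04 -4.000e-04  8.820e-02  5.778e-01]
```

Request:
apply_moves:
  deltas:
    - [[1, -0.0003, -0.0004, 0.02, 0.3], [1, -0.0003, -0.0004, 0.05, 0.3], [1, -0.0003, -0.0004, 0.075, 0.3], [1, -0.0003, -0.0004, 0.085, 0.3], [1, -0.0003, -0.0004, 0.088, 0.3], [0.5, -0.0003, -0.0004, 0.088, 0.3], [0.1, -0.0003, -0.0004, 0.088, 0.3], [-0.1, -0.0003, -0.0004, 0.088, 0.3], [-0.2, -0.0003, -0.0004, 0.088, 0.3], [-0.3, -0.0003, -0.0004, 0.088, 0.3]]
  force: 25

```text
time: 22.85
eef_pos: [0.5468, -0.3217, 0.0685]
ee_rot: [-179.9, -0.0, 74.6]
ft_force: [-1.6, 0.5, 1.6]
grip_width: 0.0297
gripper_force: 1.3
```

Request:
apply_moves:
  deltas:
    - [[-0.4, 0, 0, 0, 0], [-0.45, 0, 0, 0, 0], [-0.5, 0, 0, 0, 0], [-0.6, 0, 0, 0, 0], [-0.6, 0, 0, 0, 0], [-0.6, 0, 0, 0, 0], [-0.6, 0, 0, 0, 0], [-0.6, 0, 0, 0, 0], [-0.6, 0, 0, 0, 0], [-0.6, 0, 0, 0, 0]]
  force: 60

```text
time: 24.1
eef_pos: [0.5478, -0.3221, 0.0689]
ee_rot: [179.9, 0.0, 74.6]
ft_force: [2.2, -0.3, 5.6]
grip_width: 0.0249
gripper_force: 59.1
```

Request:
apply_moves:
  deltas:
    - [[-0.6, 0, 0, -0.003, 0], [-0.6, 0, 0, -0.008, 0], [-0.6, 0, 0, -0.014, 0], [-0.6, 0, 0, -0.02, 0], [-0.6, 0, 0, -0.026, 0], [-0.6, 0, 0, -0.032, 0], [-0.6, 0, 0, -0.038, 0], [-0.6, 0, 0, -0.043, 0], [-0.6, 0, 0, -0.047, 0], [-0.6, 0, 0, -0.048, 0]]

```text
time: 25.35
eef_pos: [0.547, -0.3216, 0.1165]
ee_rot: [-180.0, -0.0, 74.6]
ft_force: [-1.2, 0.0, -1.4]
grip_width: 0.0251
gripper_force: 59.1
```

Run:
```python
from h import *
from plant import r,grab_frame
A=grab_frame("side")
s=r.observe();print(s["time"],s["eef_pos"],s["ft_force"],s["grip_width"])
cv2.imwrite("pics/s4.png",cv2.resize(A[160:400,230:470],(576,576))[:,:,::-1])
```

```text
25.4 [ 0.54691849 -0.32163298  0.11641224] [-1.9411068   0.77163221  0.67387123] 0.02478722382963138
```

View pics/s4.png

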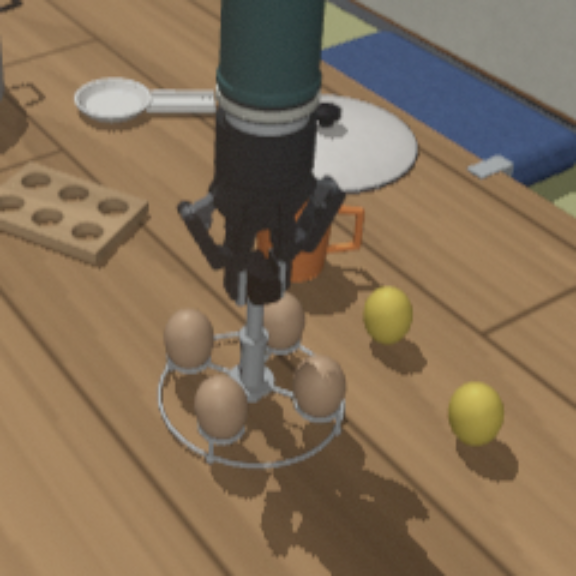

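The handle is sliding out (thin rod visible above the tube at (255,310)) with the rack still on the table.

Request:
apply_moves:
  deltas:
    - [[-0.6, 0, 0, -0.001, 0], [-0.6, 0, 0, -0.002, 0], [-0.6, 0, 0, -0.003, 0], [-0.6, 0, 0, -0.0035, 0], [-0.6, 0, 0, -0.004, 0], [-0.6, 0, 0, -0.004, 0], [-0.6, 0, 0, -0.004, 0], [-0.6, 0, 0, -0.004, 0], [-0.6, 0, 0, -0.004, 0], [-0.6, 0, 0, -0.004, 0]]

```text
time: 26.65
eef_pos: [0.5471, -0.3217, 0.1203]
ee_rot: [-180.0, -0.0, 74.6]
ft_force: [-3.2, 1.3, -0.5]
grip_width: 0.0253
gripper_force: 59.1
```

Run:
```python
from plant import r
s=r.observe();print(s["time"],s["eef_pos"],s["ft_force"],s["wrist_torque"])
```

```text
26.65 [ 0.54713492 -0.32170086  0.12027841] [-3.16144209  1.33562513 -0.51627349] [ 0.26169549  0.59945034 -0.06757977]
```

Request:
apply_moves:
  deltas:
    - [[-0.6, 0, 0, -0.0005, 0], [-0.6, 0, 0, -0.001, 0], [-0.6, 0, 0, -0.0015, 0], [-0.6, 0, 0, -0.002, 0], [-0.6, 0, 0, -0.003, 0], [-0.6, 0, 0, -0.005, 0], [-0.6, 0, 0, -0.008, 0], [-0.6, 0, 0, -0.013, 0], [-0.6, 0, 0, -0.018, 0], [-0.6, 0, 0, -0.02, 0]]
  force: 70

```text
time: 27.9
eef_pos: [0.5477, -0.3221, 0.1412]
ee_rot: [179.9, 0.0, 74.6]
ft_force: [-0.3, -0.1, -6.6]
grip_width: 0.0252
gripper_force: 70.0
```

Run:
```python
from h import *
from plant import r
s=r.observe();c=[*s["eef_pos"],s["ee_rot"][2]];print(s["time"],c,s["ft_force"],s["wrist_torque"])
print(delta(c,[.5123,.3321,.267,74.6]))
```

```text
27.9 [np.float64(0.547679344452089), np.float64(-0.32207810234405526), np.float64(0.14121617198806202), np.float64(74.5818245639814)] [-0.34006472 -0.09046089 -6.62470996] [-0.02949898  0.00799638 -0.03507554]
[ 0.6212 -0.208  -0.1258 -0.0182]
```

Request:
apply_moves:
  deltas:
    - [[-0.6, 0, 0, -0.005, 0], [-0.6, 0, 0, -0.018, 0], [-0.6, 0, 0, -0.038, 0], [-0.6, 0, 0, -0.06, 0], [-0.6, 0, 0, -0.084, 0], [-0.6, 0, 0, -0.106, 0], [-0.6, 0, 0, -0.124, 0], [-0.6, 0, 0, -0.135, 0], [-0.6, 0, 0, -0.14, 0], [-0.6, 0, 0, -0.14, 0]]

```text
time: 29.15
eef_pos: [0.5472, -0.3218, 0.2801]
ee_rot: [-180.0, -0.0, 74.6]
ft_force: [-0.4, -0.3, -6.5]
grip_width: 0.0253
gripper_force: 70.1
```

Request:
apply_moves:
  deltas:
    - [[-0.6, 0.008, -0.003, 0, 0], [-0.6, 0.025, -0.008, 0, 0], [-0.6, 0.05, -0.017, 0, 0], [-0.6, 0.082, -0.027, 0, 0], [-0.6, 0.115, -0.038, 0, 0], [-0.6, 0.15, -0.05, 0, 0], [-0.6, 0.185, -0.062, 0, 0], [-0.6, 0.22, -0.074, 0, 0], [-0.6, 0.255, -0.085, 0, 0], [-0.6, 0.29, -0.097, 0, 0]]

```text
time: 30.4
eef_pos: [0.5297, -0.0135, 0.2804]
ee_rot: [-180.0, -0.0, 74.6]
ft_force: [-0.5, -0.0, -6.1]
grip_width: 0.0247
gripper_force: 70.0
```

Request:
apply_moves:
  deltas:
    - [[-0.6, 0.035, -0.012, 0, 0], [-0.6, 0.07, -0.023, 0, 0], [-0.6, 0.105, -0.035, 0, 0], [-0.6, 0.14, -0.047, 0, 0], [-0.6, 0.175, -0.059, 0, 0], [-0.6, 0.21, -0.07, 0, 0], [-0.6, 0.24, -0.08, 0, 0], [-0.6, 0.262, -0.088, 0, 0], [-0.6, 0.275, -0.092, 0, 0], [-0.6, 0.28, -0.094, 0, 0]]

```text
time: 31.65
eef_pos: [0.5138, 0.2794, 0.2803]
ee_rot: [-180.0, 0.0, 74.7]
ft_force: [-0.5, -0.7, -6.3]
grip_width: 0.0255
gripper_force: 70.0
```

Run:
```python
from h import *
from plant import r
s=r.observe();c=[*s["eef_pos"],s["ee_rot"][2]];print(s["time"],c,s["ft_force"],s["wrist_torque"],s["grip_width"])
print(delta(c,[.5123,.3321,.259,74.6]))
```

```text
31.65 [np.float64(0.5137905450815591), np.float64(0.27941368321554433), np.float64(0.28032682602460796), np.float64(74.67235387922551)] [-0.52200906 -0.74551177 -6.30328173] [-0.06194362  0.01888383 -0.01414342] 0.02545634869755209
[ 0.0504 -0.0154  0.0213  0.0724]
```

Request:
apply_moves:
  deltas:
    - [[-0.6, 0.008, -0.002, 0, 0], [-0.6, 0.02, -0.006, 0, 0], [-0.6, 0.035, -0.011, 0, 0], [-0.6, 0.046, -0.014, 0.002, 0], [-0.6, 0.0504, -0.0154, 0.006, 0], [-0.6, 0.0504, -0.0154, 0.011, 0], [-0.6, 0.0504, -0.0154, 0.016, 0], [-0.6, 0.0504, -0.0154, 0.0195, 0], [-0.6, 0.0504, -0.0154, 0.0205, 0], [-0.6, 0.0504, -0.0154, 0.0205, 0]]

```text
time: 32.9
eef_pos: [0.5133, 0.331, 0.2599]
ee_rot: [180.0, -0.0, 74.6]
ft_force: [0.1, 0.2, -5.4]
grip_width: 0.0251
gripper_force: 70.0
```

Run:
```python
from h import *
from plant import r,grab_frame
s=r.observe();c=[*s["eef_pos"],s["ee_rot"][2]];print(s["time"],c,s["ft_force"],s["wrist_torque"],s["grip_width"])
print(delta(c,[.5123,.3321,.259,74.6]))
A=grab_frame("side");B=grab_frame("top");np.save("pics/A2.npy",A);np.save("pics/B2.npy",B)
cv2.imwrite("pics/s5.png",np.hstack([cv2.resize(A[90:290,80:280],(400,400)),cv2.resize(B[170:320,40:190],(400,400),interpolation=cv2.INTER_CUBIC)])[:,:,::-1])
```

```text
32.9 [np.float64(0.5133035635429426), np.float64(0.3309735449015073), np.float64(0.25989766074112547), np.float64(74.56516181082425)] [ 0.14370393  0.20933794 -5.38330228] [-0.00840349  0.01171871  0.01963299] 0.025073406575717362
[ 0.0008 -0.0013  0.0009 -0.0348]
```

View pics/s5.png

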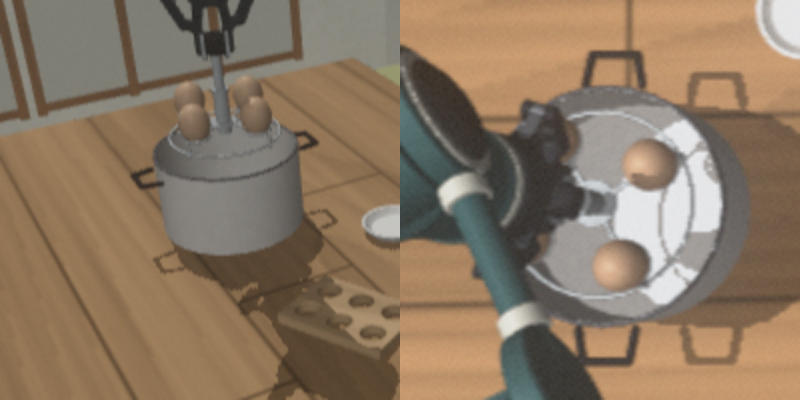

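Run:
```python
from h import *
p=lambda u,v,z:plane("top",[40+(u-400)/2.667,170+v/2.667],z)[0].round(4)
print("handles",p(613,60,.102),p(607,350,.102)); print("rim top/bot/right",p(610,86,.12),p(610,325,.12),p(723,205,.12))
print("ring right/top/bot",p(692,203,.142),p(610,108,.142),p(610,298,.142))
im=np.load("pics/top0.npy");print(plane("top",[[164/1.4,265/1.4],[168/1.4,429/1.4]],.102))
a,b=p(613,60,.102),p(607,350,.102);print((a+b)/2)
```

```text
handles [0.6414 0.3322] [0.386  0.3346]
rim top/bot/right [0.6158 0.3295] [0.4083 0.3272] [0.5099 0.2303]
ring right/top/bot [0.5111 0.2524] [0.594  0.3232] [0.4318 0.3214]
[[0.64919757 0.33871105]
 [0.37391071 0.32889084]]
[0.5137 0.3334]
```

The side and top views agree. The rack hangs level about 19 mm above the rim, and the ring and the pot mouth are both centred near (0.513, 0.333), within about 1 mm. The pot and the spoon rest, where visible, are where they stood.

```bash
python3 -c "
from plant import ticket
print(ticket.close_job())"
```

```text
the job is handed in; nothing more can be done
None
```

The job is handed in: all four eggs are in the rack, the handle is out to its second stop, and the arm is holding the rack level and centred about 19 mm above the pot rim.

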